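# Eject a lens cell with the dock's rocker and seat it in the mount

### The job

Press the pedal of the dock's rocker down with the closed fingertips until it is firmly home on its stop, and hold it there for at least half a second with more than 8 N, but never press with more than 20 N, so that the rocker's other end tips the lens cell up out of its well. Then take the raised lens cell, lower it into the bore of the mount without dropping it, and leave it fully seated, collar flat on the mount, with nothing else on the bench disturbed.

Things in the scene. Friction and masses are not known exactly. Their poses are not given: they have to be found in the camera images.
- rocker (a joint): Angle q (rad) of the dock's rocker, a seesaw arm pinned across the dock. Grows as the pedal goes down; starts at -0.06 to 0.02 (pedal up). Stiff hinge: about 4 to 6 N on the pedal moves it and it stays where left. A rubber-tipped post under the pedal stops it somewhere between 0.34 and 0.46; its height differs each time and is not measured: feel for it. There the force rises about 6 N per mm.
- pedal (a point): Centre of the upper face of the pedal, an aluminium pad 52 mm (dock x) by 44 mm by 6 mm on the rocker's raised end; z normal to the pad. In the frame of dock it is at x = -0.085 cos(q-0.2) - 0.038 sin(q-0.2), y = 0, z = 0.022 + 0.038 cos(q-0.2) - 0.085 sin(q-0.2): going down about 34 mm it moves about 15 mm outwards (dock -x).
- dock: Ejector dock, fixed: grey base plate 215 x 80 mm; origin on the table under the rocker's pin (22 mm up). x runs from the pedal end (-x) to the black well block (+x; 64 x 72 mm, top 89 mm above the table, centre at x = 50 mm). The lens cell sits sunk in the block; with the pedal home the rocker's inner end has raised it 14 to 22 mm, loosely guided (it may lean up to 0.1 rad).
- well (a point): Centre of the mouth of the well in the dock's black block, on its top face, 89 mm above the table. The mouth is 44 mm across.
- cell_center (a point): Middle (half-way up) of the lens cell: turned aluminium, 52 mm tall, about 0.15 kg, z up along its axis. Barrel 34 mm across and 40 mm long with a chamfered foot; above it a collar 40 mm across, 12 mm high, with glass in its top. At the start the collar's top is 1 mm below the top of the dock's block; once ejected the whole collar stands above the block.
- cell_foot (a point): Centre of the lens cell's lower end, 26 mm below cell_center.
- bore (a point): Centre of the mouth of the mount's bore, on the mount's top face, 60 mm above the table, z up. The bore is 37 mm across with a 2 mm chamfer and 52 mm deep; seated, the cell's collar rests flat on the top face with its barrel inside, foot 40 mm below this point.
- mount: The lens mount, fixed: black block 90 x 90 mm, 60 mm tall, on a grey plate 130 x 120 mm, with a thumb screw sticking out on its +y and -y sides to 85 mm from the centre, 35 mm above the table. Origin on the table under the bore.
- oil: Bystander, leave alone: small amber oil bottle, 32 mm across, 62 mm tall, stands beside the dock. Origin at its underside.
- retainer: Bystander, leave alone: loose flat brass ring, 44 mm across, 10 mm high, lies beside the mount. Origin at its underside.
- eyepiece: Bystander, leave alone: black eyepiece, 42 mm across, 50 mm tall, stands beside the mount. Origin at its underside.
- driver: Bystander, leave alone: screwdriver 160 mm long, lies beyond the work. Origin at its underside.
- dish: Bystander, leave alone: shallow glass dish, 90 mm across, 16 mm high, beyond the work. Origin at its underside.
Not all that is in view belongs to the job. What is shaped like the dock but pink or red is not meant.

How it is judged:
On the way, in this order (a step that is already met when the one before it is completed fails the run):
1. the pedal is held home on its stop with at least 8 N for half a second (contact force between the fingers and rocker above 8 N and value of joint rocker above 0.32 rad), for 0.5 s.
2. the lens cell, held by the fingers, is lowered into the mount's bore (contact force between the fingers and cell above 0.5 N and horizontal distance between cell_foot and bore below 0.005 m and z of cell_foot in the frame of bore below -0.005 m), for 0.1 s.
At the end, for the whole second after the job is handed in: The lens cell is released and at rest in the mount's bore: its foot within 4 mm of the bore's axis and at least 38 mm below the mount's top face (fully seated is 40 mm), leaning less than 0.06 rad (horizontal distance between cell_foot and bore below 0.004 m and z of cell_foot in the frame of bore below -0.038 m and angle between cell_center's own z axis and vertical below 0.06 rad and linear speed of cell below 0.01 m/s and contact force between the fingers and cell below 0.05 N); the robot touches nothing.
It fails at once if the rocker is pressed with more than 20 N (contact force between the fingers and rocker above 20 N).
It fails at once if a bystander is moved by more than 25 mm (distance of any of oil, retainer, eyepiece, driver, dish from where it was at the start of the episode above 0.025 m).
It fails at once if the lens cell is tipped over (angle between cell_center's own z axis and vertical above 0.7 rad).
It also fails if it takes over 70 s, if anything falls off the work surface, if the arm or the gripper's body presses on something with over 40 N, if the wrist force passes 120 N, or if a joint passes its speed limit or range.

### The arm

A 7-joint arm with a two-finger parallel gripper is mounted at the origin on the work surface. World frame = base frame: x ahead of the robot, y to its left, z up, the work surface at z = 0. Lengths are in m, angles in rad, forces in N, time in s.
With the tool pointing down it reaches from about 0.35 to 0.9 m from the base axis. Payload 7.2 kg.
Tool frame: the origin (TCP) lies midway between the tips of the shut fingers; the grasp point (between the pads) lies 19 mm behind it; z points along the fingers, y is the direction in which the jaws open and shut (so a half turn about z gives the same grasp; the last joint's range is limited). The gripper opens to 88 mm and grips with 3 to 60 N. Pads are 20 mm wide; open, the fingers measure 115 mm over their backs; the gripper's body (75 mm by 178 mm) begins 61 mm behind the grasp point.
Start: joints at [-1.178, 0.411, -0.013, 1.596, 0.006, 1.134, -0.082], TCP at [0.278, 0.56, 0.223] pointing down, gripper open.
Joint ranges: [-2.95, 2.95], [-0.29, 1.99], [-1.47, 1.44], [0.14, 2.54], [-1.03, 4.17], [0.13, 1.85], [-2.86, 2.86]. Speed limits (rad/s): [2.39, 2.39, 3.01, 3.01, 3.14, 3.14, 3.14].

### API

Orientations are given as a unit quaternion [w, x, y, z].
In Python, from cell import get_state, get_image, finish_job, trace gives the robot as it stands.
- The arm moves only by the tool drive_tool, never from a script. Its argument "increments" is a list of rows, each a list of 5 numbers: the finger opening in m, from 0 to 0.0878, then the shift along the world's x, y, z in m, then the turn about the world's z in degrees. In form: [[grip, tx, ty, tz, yaw], ...]. A call has 1 to 10 rows; each row is the pose to reach, as a shift and turn from the pose commanded when the call began; what a row does not reach only later rows make up. A row lasts 1/10 s, in which the tool goes at most 50 mm and 8.59 degrees, less where a joint would pass 70% of its speed; a pose out of reach is approached as far as the arm can. A call with a gripper value outside its range is refused whole. The fingers move at their own pace and stop on an object; "force" is the grip in N (left out, the last holds). Time passes only in rows, so rows that repeat a pose let the fingers close. It gives the time, the measured TCP pose, the force and the opening at its end, in the units of the state.
- get_state(): the state, without advancing time (a new reading comes with each control period).
- get_image(name): name is "scene" or "top"; returns a dict with "pixels" (420x560x3 uint8, blue, green, red), "z_map" (420x560 float32, m along the optical axis (not along the pixel's ray), 0 where there is no reading), "K" (3x3 intrinsics, pixels), "dist" ([k1, k2, p1, p2, k3] as OpenCV has them; the pictures are not rectified), "T" (4x4, takes a point from camera to world coordinates). Camera axes: x right, y down, z forward; pixel columns grow to the right and rows downward; lengths in m; the calibration is good to about 2 mm. A picture is of the moment at which its call begins.
- finish_job(): hands the job in, once; it reports no verdict.
Trained networks look in a picture, given as the dict that the camera call returned (one of the last four; its "shot" number tells which), for a name from the list of things; names that differ only in an ending like _2 or _b are one class to them, and where a whole thing is asked for, a point or a joint stands for the part that bears it (a point fixed in the world has none). Each returns a list of dicts, best first, with "score" (0 to 1); they miss things now and then, are a little off and sometimes report something else, mostly with a low value. They report only what shows in the picture. A call takes as long as a camera call. They do not tell look-alikes from the thing itself.
- trace(picture, name): "pixels" (420x560 bool, what is visible of it) and "extent" ([left, top, right, bottom] in pixels, round what is visible of it).
The state is a dict: "time_s": time; "joint_pos": joint angles; "qvel": joint speeds; "joint_efforts": joint torques, N m; "ee_pos": TCP position; "tcp_rot": TCP orientation; "wrist_force": force on the tool from outside, world axes, zero at the start; "wrist_torque": the same for the moment, N m; "width": finger opening in m.
Only numpy, scipy, OpenCV 4.12 (cv2) and the standard library are available. Lean on these libraries where they do the work, as an engineer would, in place of code of your own. Each camera call takes 0.05 s, during which the arm holds its last target.

## Working session

There is one attempt and no reset: what is moved stays moved. The work goes in short steps, Python scripts to look and compute and a tool call to move; the robot and the scene stay as the last step left them, time stands still between calls to the robot, and variables do not carry over. Pictures are saved under pics/ and viewed, and the job is handed in when it is done.

Besides the shell and the picture viewer there is one more tool, called after ">>>" by a JSON object that holds its "api" and its "payload", one argument or row to a line. drive_tool: Moves the arm, as the interface text tells. Its arguments: {"type":"object","properties":{"increments":{"type":"array"},"force":{"type":"number"}},"required":["increments"]}

```bash
mkdir -p pics; ls; cat > h.py <<'E'
import numpy as np, cv2, json
from cell import get_state, get_image, finish_job, trace
def pts(im, mask):
    v,u=np.nonzero(mask & (im["z_map"]>0))
    z=im["z_map"][v,u]
    n=cv2.undistortPoints(np.stack([u,v],1).astype(np.float64).reshape(-1,1,2),np.array(im["K"]),np.array(im["dist"])).reshape(-1,2)
    P=np.c_[n*z[:,None],z]
    T=np.array(im["T"]); return P@T[:3,:3].T+T[:3,3], u, v
def proj(im,X):
    T=np.array(im["T"]);Ti=np.linalg.inv(T)
    r,_=cv2.Rodrigues(Ti[:3,:3]); p,_=cv2.projectPoints(np.atleast_2d(np.array(X,float)),r,Ti[:3,3],np.array(im["K"]),np.array(im["dist"]));return p.reshape(-1,2)
E
python3 - <<'E'
from h import *
s=get_state();print(s)
for n in("scene","top"):
    im=get_image(n);cv2.imwrite(f"pics/{n}0.png",im["pixels"])
    print(n,np.array(im["T"])[:3,3])
    for t in("dock","pedal","cell_center","mount","oil","retainer","eyepiece","driver","dish"):
        for r in trace(im,t)[:3]:
            P,u,v=pts(im,r["pixels"])
            if len(P): print(t,round(r["score"],2),r["extent"],np.median(P,0).round(3),np.percentile(P,2,axis=0).round(3),np.percentile(P,98,axis=0).round(3))
E
```

```text
pics
{'time_s': 0.0, 'joint_pos': array([-1.17820899,  0.41187459, -0.0127303 ,  1.59703774,  0.0056373 ,
        1.13426763, -0.0821977 ]), 'qvel': array([-3.71951134e-04, -1.07147341e-03, -1.51068933e-03, -7.71537992e-04,
       -5.42301224e-05, -1.81308410e-03, -7.05346468e-04]), 'joint_efforts': array([-8.17597574e-04, -5.87954450e+01,  6.41417094e-01, -2.91068780e+01,
       -5.37779625e-02,  1.83332182e-02,  1.52928301e-04]), 'ee_pos': array([0.27772743, 0.55935378, 0.22182733]), 'tcp_rot': array([-1.10177890e-04,  2.28331795e-01,  9.73583068e-01, -7.67893895e-04]), 'wrist_force': array([ 0.49309886,  0.28474899, -0.11586749]), 'wrist_torque': array([-0.00068971, -0.02146143, -0.07646371]), 'width': 0.08770494938024409}
scene [1.35430602 0.38980473 1.23770204]
dock 0.89 [211.2, 102.7, 266.1, 153.7] [ 0.276 -0.363  0.039] [ 0.129 -0.428 -0.   ] [ 0.332 -0.325  0.091]
dock 0.72 [334.3, 169.8, 387.4, 230.1] [0.368 0.146 0.05 ] [ 0.215  0.1   -0.002] [0.421 0.182 0.091]
dock 0.58 [205.5, 166.7, 265.8, 223.4] [ 0.543 -0.199  0.036] [ 0.404 -0.265 -0.002] [ 0.604 -0.162  0.091]
pedal
[... 2403 characters left out ...]
, 167.6] [0.635 0.159 0.049] [0.619 0.141 0.006] [0.655 0.179 0.055]
oil 0.68 [319.5, 185.9, 331.9, 203.5] [ 0.537 -0.141  0.043] [ 0.526 -0.155  0.024] [ 0.549 -0.129  0.066]
retainer 0.59 [252.7, 200.2, 270.5, 220.2] [0.514 0.013 0.011] [ 0.495 -0.008  0.003] [0.535 0.033 0.016]
eyepiece 0.53 [191.7, 147.4, 210.1, 170.5] [0.635 0.158 0.049] [0.619 0.141 0.012] [0.656 0.177 0.055]
driver 0.86 [203.3, 116.8, 247.1, 136.4] [0.728 0.086 0.024] [0.709 0.048 0.013] [0.753 0.147 0.03 ]
dish 0.81 [312.5, 93.6, 342.9, 127.0] [ 0.766 -0.157  0.01 ] [ 0.728 -0.195  0.002] [ 0.8   -0.119  0.019]
dish 0.55 [314.5, 188.2, 335.1, 204.6] [ 0.537 -0.14   0.042] [ 0.526 -0.156  0.004] [ 0.554 -0.127  0.066]
```

```bash
python3 - <<'E'
import cv2,numpy as np
a=cv2.imread("pics/top0.png")
cv2.imwrite("pics/topc.png",cv2.resize(a[80:380,160:480],(800,750))[:600] if 0 else cv2.resize(a[80:380,160:480],(640,600),interpolation=cv2.INTER_CUBIC))
b=cv2.imread("pics/scene0.png")
cv2.imwrite("pics/scenec.png",cv2.resize(b[90:300,180:400],(628,600),interpolation=cv2.INTER_CUBIC))
cv2.imwrite("pics/dockc.png",cv2.resize(a[150:270,310:400],(450,600),interpolation=cv2.INTER_CUBIC))
E
```

```text
(no output)
```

View pics/topc.png

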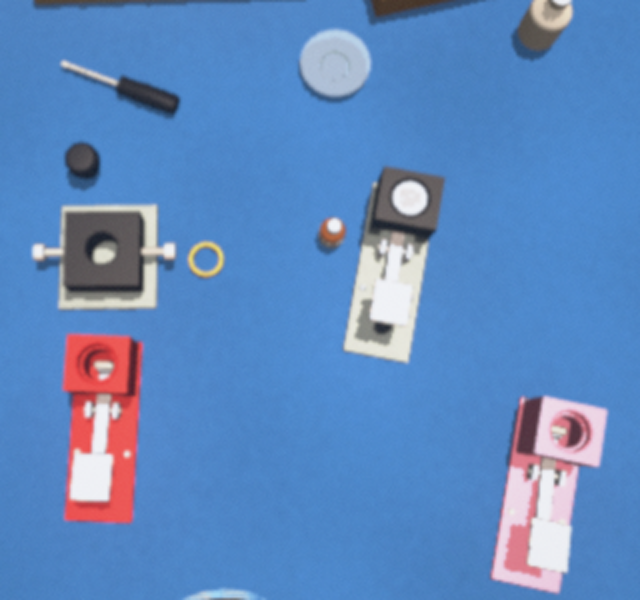

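View pics/scenec.png

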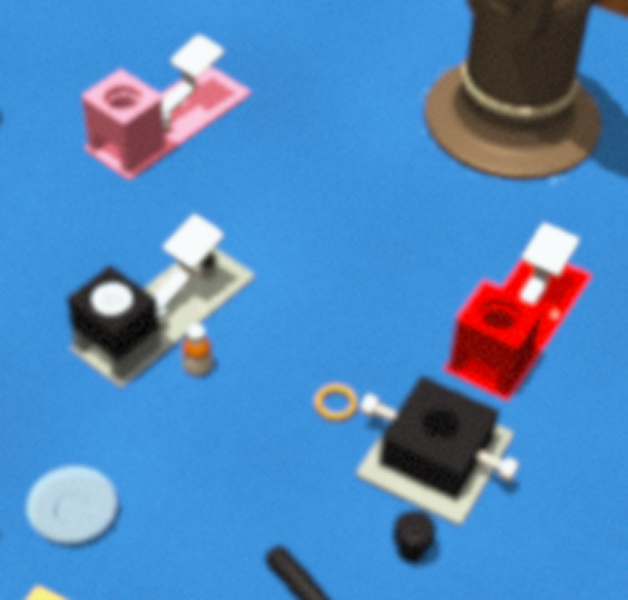

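View pics/dockc.png

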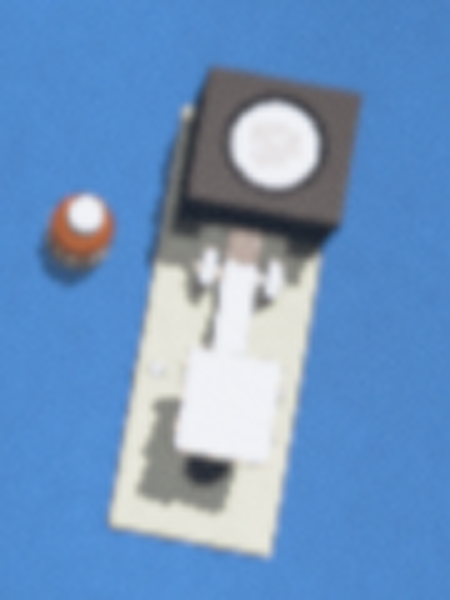

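Three dock-shaped things show in the top picture: pink (433,325), red (210,295) and grey with a black block (357,211). The crop shows the grey and black one is meant: it alone has the described colours and holds a lens cell, the white disc at (364,176). Next I measure it precisely.

```bash
cat >> h.py <<'E'
def cloud(im): return pts(im,np.ones(im["z_map"].shape,bool))
def rect(P): 
    r=cv2.minAreaRect((P[:,:2]*1000).astype(np.float32)); return np.round(r[0],1),np.round(r[1],1),round(r[2],1)
E
python3 - <<'E'
from h import *
for n in("top","scene"):
    im=get_image(n);px=im["pixels"].astype(int)
    P,u,v=cloud(im);c=px[v,u];hsv=cv2.cvtColor(im["pixels"],cv2.COLOR_BGR2HSV)[v,u]
    # block top
    reg=(P[:,0]>.35)&(P[:,0]<.65)&(P[:,1]<-.12)&(P[:,1]>-.31)
    top=reg&(abs(P[:,2]-.089)<.008)&(P[:,0]>.51)
    print(n,"block top",rect(P[top]),np.median(P[top,2]),P[top,:2].mean(0))
    w=top&(c.min(1)>150); print("cell top",w.sum(),P[w].mean(0),(P[w].max(0)+P[w].min(0))/2,np.ptp(P[w],axis=0))
    (cc,r)=cv2.minEnclosingCircle((P[w][:,:2]*1000).astype(np.float32));print(cc,r)
    pl=reg&(P[:,2]<.02)&(P[:,2]>-.01)&(hsv[:,1]<90); print("plate",rect(P[pl]),np.median(P[pl,2]))
    pe=reg&(P[:,2]>.06)&(P[:,0]<.495)&(c.min(1)>150); print("pedal",rect(P[pe]),np.median(P[pe],0),pe.sum())
    A=np.c_[P[pe,:2]-P[pe,:2].mean(0),np.ones(pe.sum())];k=np.linalg.lstsq(A,P[pe,2],rcond=None)[0];print("pedal plane",k,np.arctan(np.hypot(k[0],k[1])),"dir",np.degrees(np.arctan2(k[1],k[0])))
    m=(P[:,0]>.42)&(P[:,0]<.62)&(P[:,1]>.05)&(P[:,1]<.24)
    mt=m&(abs(P[:,2]-.06)<.008); print("mount top",rect(P[mt]),np.median(P[mt,2]))
    mp=m&(P[:,2]<.03)&(P[:,2]>-.01)&(hsv[:,1]<90);print("mount plate",rect(P[mp]))
    # bore: pixels inside mount image hull with z< .05
    if 1:
        mask=np.zeros(im["z_map"].shape,np.uint8);mask[v[mt],u[mt]]=255
        mask=cv2.morphologyEx(mask,cv2.MORPH_CLOSE,np.ones((2,2),np.uint8))
        cs,h=cv2.findContours(mask,cv2.RETR_CCOMP,cv2.CHAIN_APPROX_NONE)
        for i,q in enumerate(cs):
            if h[0][i][3]>=0 and len(q)>15:
                q=q.reshape(-1,2);mm=np.zeros_like(mask,bool);mm[q[:,1],q[:,0]]=1
                Q,_,_=pts(im,mm); Q=Q[abs(Q[:,2]-.06)<.01]
                B=np.c_[2*Q[:,:2],np.ones(len(Q))];s=np.linalg.lstsq(B,(Q[:,:2]**2).sum(1),rcond=None)[0];print("bore",s[:2],np.sqrt(s[2]+s[0]**2+s[1]**2),len(Q))
E
```

```text
top block top (array([ 566. , -229.5]), array([72.2, 65.3]), 77.0) 0.08965270870534114 [ 0.56534098 -0.22931426]
cell top 231 [ 0.5655905  -0.22954441  0.08923283] [ 0.56612508 -0.23059765  0.08831935] [0.03882963 0.04122327 0.01431185]
(566.0479125976562, -230.59765625) 21.009489059448242
plate (array([ 498.6, -189.6]), array([139.9, 212.6]), 75.3) 0.006763393663592132
pedal (array([ 445.9, -202.5]), array([43.9, 50.8]), 77.3) [ 0.44497091 -0.20246046  0.08167565] 407
pedal plane [-0.24444913  0.04917849  0.08144867] 0.24436393093862077 dir 168.6250264424393
mount top (array([523.2, 133.5]), array([91.2, 91.1]), 88.9) 0.06079252430931503
mount plate (array([507.1, 139.2]), array([176.6, 163.6]), 89.3)
bore [0.52055728 0.13092315] 0.019441116217003014 29
scene block top (array([ 567.2, -227.5]), array([77.6, 71.5]), 73.8) 0.0874889392326943 [ 0.56804819 -0.22608287]
cell top 126 [ 0.56539223 -0.22808219  0.08743249] [ 0.56502559 -0.21744384  0.08773327] [0.04403965 0.06614843 0.01079398]
(559.0140380859375, -216.242919921875) 34.76887512207031
plate (array([ 479.7, -197.9]), array([146.2, 256.3]), 88.7) 0.004967806367472294
pedal (array([ 447.2, -198.2]), array([46.7, 51.9]), 80.2) [ 0.44775742 -0.19837504  0.07821155] 197
pedal plane [-0.22339264  0.09366903  0.07853398] 0.23765788825925127 dir 157.25158638059386
mount top (array([496.2, 135.4]), array([ 91.4, 153. ]), 88.4) 0.05873172942067617
mount plate (array([507. , 136.4]), array([173. , 162.4]), 0.9)
bore [0.52701396 0.13639724] 0.020554943911126642 24
```

>>> {"api": "drive_tool", "payload": {
  "increments": [
    [0,0.168,-0.762,0,-76.6],
    [0,0.168,-0.762,0,-76.6],
    [0,0.168,-0.762,0,-76.6],
    [0,0.168,-0.762,0,-76.6],
    [0,0.168,-0.762,0,-76.6],
    [0,0.168,-0.762,0,-76.6],
    [0,0.168,-0.762,0,-76.6],
    [0,0.168,-0.762,0,-76.6],
    [0,0.168,-0.762,0,-76.6],
    [0,0.168,-0.762,0,-76.6]
  ]
}}

```text
time_s: 2.1
ee_pos: [0.3857, 0.0696, 0.2231]
tcp_rot: [-0.0, 0.784, 0.621, 0.001]
wrist_force: [1.1, -0.3, 0.4]
width: 0.0116
```

>>> {"api": "drive_tool", "payload": {
  "increments": [
    [0,0.06,-0.27,0,0],
    [0,0.06,-0.27,0,0],
    [0,0.06,-0.27,0,0],
    [0,0.06,-0.27,0,0],
    [0,0.06,-0.27,0,0],
    [0,0.06,-0.27,0,0],
    [0,0.06,-0.27,0,0],
    [0,0.06,-0.27,0,0]
  ]
}}

```text
time_s: 2.9
ee_pos: [0.4453, -0.1986, 0.2224]
tcp_rot: [-0.0, 0.783, 0.622, -0.0]
wrist_force: [-1.2, -0.4, 0.1]
width: 0.0005
```

```bash
python3 - <<'E'
from h import *
s=get_state();print(s["time_s"],s["ee_pos"],s["width"],s["wrist_force"],s["tcp_rot"],s["joint_pos"])
for n in("top","scene"):
    im=get_image(n);p=proj(im,s["ee_pos"])[0];print(n,p)
    a=im["pixels"].copy();cv2.circle(a,tuple(int(x) for x in p.round()),1,(0,255,0),-1)
    x,y=int(p[0]),int(p[1]);cv2.imwrite(f"pics/{n}1.png",cv2.resize(a[y-60:y+60,x-60:x+60],(600,600),interpolation=cv2.INTER_CUBIC))
E
```

```text
2.9 [ 0.44528266 -0.19857799  0.2224427 ] 0.00048443379836065736 [-1.20380997 -0.38579276  0.13154716] [-2.28458215e-04  7.83081602e-01  6.21918873e-01 -2.59842422e-04] [-0.34365264  0.20412725  0.77846053  1.95764357 -0.1651039   1.04423192
  0.27954182]
top [361.89173495 220.43859917]
scene [246.5859143  140.17209842]
```

View pics/scene1.png

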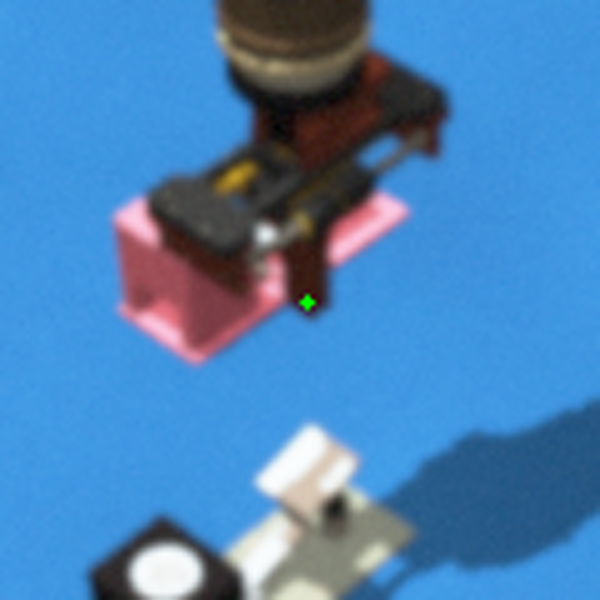

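The closed tips show at about (248,142) in the scene view, above and short of the white pedal of the grey dock, as expected. Next I descend to just above the pedal.

>>> {"api": "drive_tool", "payload": {
  "increments": [
    [0,0.001,-0.002,-0.05,0],
    [0,0.001,-0.002,-0.09,0],
    [0,0.001,-0.002,-0.12,0],
    [0,0.001,-0.002,-0.13,0],
    [0,0.001,-0.002,-0.13,0],
    [0,0.001,-0.002,-0.13,0]
  ]
}}

```text
time_s: 3.6
ee_pos: [0.4474, -0.2003, 0.0939]
tcp_rot: [0.001, 0.782, 0.623, 0.001]
wrist_force: [-0.0, 0.1, 0.5]
width: 0.0001
```

>>> {"api": "drive_tool", "payload": {
  "increments": [
    [0,-0.001,-0.001,-0.004,0],
    [0,-0.001,-0.001,-0.008,0],
    [0,-0.001,-0.001,-0.012,0],
    [0,-0.001,-0.001,-0.015,0],
    [0,-0.002,-0.001,-0.018,0],
    [0,-0.004,-0.001,-0.021,0],
    [0,-0.006,0.0,-0.024,0],
    [0,-0.007,0.0,-0.027,0],
    [0,-0.009,0.0,-0.03,0],
    [0,-0.01,0.001,-0.033,0]
  ]
}}

```text
time_s: 4.6
ee_pos: [0.4363, -0.1994, 0.0596]
tcp_rot: [-0.0, 0.783, 0.622, 0.0]
wrist_force: [-3.6, -0.2, 7.0]
width: 0.0005
```

>>> {"api": "drive_tool", "payload": {
  "increments": [
    [0,-0.001,0.0,-0.001,0],
    [0,-0.002,0.0,-0.002,0],
    [0,-0.003,0.001,-0.004,0],
    [0,-0.004,0.001,-0.006,0],
    [0,-0.005,0.001,-0.008,0]
  ]
}}

```text
time_s: 5.1
ee_pos: [0.4329, -0.1988, 0.0521]
tcp_rot: [0.001, 0.783, 0.623, 0.001]
wrist_force: [1.8, 1.3, 4.3]
width: 0.0004
```

Past here the stop may come at any point, so I use small steps.

>>> {"api": "drive_tool", "payload": {
  "increments": [
    [0,-0.0005,0.0,-0.001,0],
    [0,-0.001,0.0,-0.002,0],
    [0,-0.0014,0.0,-0.003,0]
  ]
}}

```text
time_s: 5.4
ee_pos: [0.431, -0.1987, 0.0489]
tcp_rot: [0.001, 0.783, 0.623, 0.0]
wrist_force: [2.6, 1.1, 5.1]
width: 0.0003
```

>>> {"api": "drive_tool", "payload": {
  "increments": [
    [0,-0.0005,0.0,-0.001,0],
    [0,-0.001,0.0,-0.002,0]
  ]
}}

```text
time_s: 5.6
ee_pos: [0.4294, -0.1986, 0.0467]
tcp_rot: [0.0, 0.783, 0.623, 0.0]
wrist_force: [2.5, 0.0, 4.5]
width: 0.0004
```

>>> {"api": "drive_tool", "payload": {
  "increments": [
    [0,-0.0005,0.0,-0.001,0],
    [0,-0.0008,0.0,-0.002,0]
  ]
}}

```text
time_s: 5.8
ee_pos: [0.4284, -0.1985, 0.0446]
tcp_rot: [0.0, 0.783, 0.622, 0.0]
wrist_force: [2.7, 1.0, 9.7]
width: 0.0005
```

>>> {"api": "drive_tool", "payload": {
  "increments": [
    [0,-0.0004,0.0,-0.001,0],
    [0,-0.0007,0.0,-0.0015,0]
  ]
}}

```text
time_s: 6.0
ee_pos: [0.4282, -0.1985, 0.0436]
tcp_rot: [0.0, 0.783, 0.623, 0.001]
wrist_force: [2.5, 2.6, 15.3]
width: 0.0004
```

>>> {"api": "drive_tool", "payload": {
  "increments": [
    [0,0,0,0.0002,0],
    [0,0,0,0.0002,0]
  ]
}}

```text
time_s: 6.2
ee_pos: [0.4282, -0.1985, 0.0437]
tcp_rot: [0.0, 0.783, 0.623, 0.0]
wrist_force: [2.7, 0.8, 10.0]
width: 0.0006
```

>>> {"api": "drive_tool", "payload": {
  "increments": [
    [0,0,0,0,0],
    [0,0,0,0,0],
    [0,0,0,0,0],
    [0,0,0,0,0],
    [0,0,0,0,0],
    [0,0,0,0,0]
  ]
}}

```text
time_s: 6.8
ee_pos: [0.4281, -0.1984, 0.0437]
tcp_rot: [0.0, 0.783, 0.623, 0.0]
wrist_force: [2.7, 1.4, 10.9]
width: 0.0005
```

```bash
python3 - <<'E'
from h import *
s=get_state();print(s["time_s"],s["ee_pos"],s["wrist_force"])
im=get_image("scene");a=im["pixels"];cv2.imwrite("pics/scene2.png",cv2.resize(a[130:250,180:300],(600,600),interpolation=cv2.INTER_CUBIC))
im=get_image("top");a=im["pixels"];cv2.imwrite("pics/top2.png",cv2.resize(a[150:270,310:430],(600,600),interpolation=cv2.INTER_CUBIC))
E
```

```text
6.8 [ 0.42813183 -0.19844218  0.04370559] [ 2.72005987  1.37829574 10.94363526]
```

View pics/scene2.png

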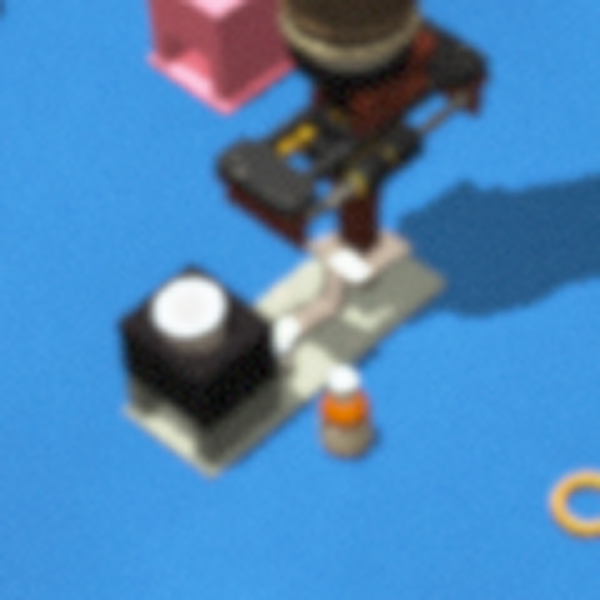

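The cell's collar now stands clear of the block at scene (218,191). The hold is near 11 N, so I add a little margin.

>>> {"api": "drive_tool", "payload": {
  "increments": [
    [0,0,0,-0.0003,0],
    [0,0,0,-0.0003,0],
    [0,0,0,-0.0003,0],
    [0,0,0,-0.0003,0],
    [0,0,0,-0.0003,0],
    [0,0,0,-0.0003,0],
    [0,0,0,-0.0003,0],
    [0,0,0,-0.0003,0],
    [0,0,0,-0.0003,0]
  ]
}}

```text
time_s: 7.8
ee_pos: [0.4282, -0.1985, 0.0436]
tcp_rot: [0.0, 0.783, 0.622, 0.001]
wrist_force: [0.5, 2.0, 13.1]
width: 0.0008
```

>>> {"api": "drive_tool", "payload": {
  "increments": [
    [0,0,0,0.003,0],
    [0,0,0,0.01,0],
    [0,0,0,0.03,0],
    [0.03,0,0,0.07,0],
    [0.06,-0.01,0.03,0.12,0],
    [0.0875,-0.02,0.07,0.156,0],
    [0.0875,-0.02,0.12,0.156,0],
    [0.0875,-0.02,0.15,0.156,0],
    [0.0875,-0.02,0.15,0.156,0]
  ]
}}

```text
time_s: 8.7
ee_pos: [0.4067, -0.0437, 0.1992]
tcp_rot: [-0.001, 0.78, 0.625, 0.0]
wrist_force: [-0.1, -0.3, 0.4]
width: 0.0449
```

```bash
cat > m.py <<'E'
from h import *
s=get_state();print(s["time_s"],s["ee_pos"],s["wrist_force"],s["width"])
for n in("top","scene"):
    im=get_image(n);a=im["pixels"];P,u,v=cloud(im);c=a[v,u].astype(int)
    box=(220-40,190-40) if n=="scene" else (364-40,176-40)
    w,h=(80,80);cv2.imwrite(f"pics/{n}3.png",cv2.resize(a[box[1]:box[1]+80,box[0]:box[0]+80],(600,600),interpolation=cv2.INTER_CUBIC))
    reg=(P[:,0]>.5)&(P[:,0]<.63)&(P[:,1]<-.17)&(P[:,1]>-.29)
    t=reg&(P[:,2]>.097)&(P[:,2]<.13); 
    Q=P[t]; zt=np.median(Q[:,2]);print(n,"raised",len(Q),zt,"circ",cv2.minEnclosingCircle((Q[:,:2]*1000).astype(np.float32)),"mean",Q.mean(0))
    k=t&(abs(P[:,2]-zt)<.006); A=np.c_[P[k,:2]-P[k,:2].mean(0),np.ones(k.sum())];print("plane",np.linalg.lstsq(A,P[k,2],rcond=None)[0])
    b=reg&(abs(P[:,2]-.089)<.006);print("block",rect(P[b]),np.median(P[b,2]))
    for r in trace(im,"cell_center")[:2]: 
        Q,_,_=pts(im,r["pixels"]);print("tr",r["score"],r["extent"],np.median(Q,0))
E
python3 m.py
```

```text
8.7 [ 0.40670593 -0.04373861  0.19915169] [-0.13234774 -0.31259611  0.35891408] 0.044853740521161034
top raised 249 0.10650556023682767 circ ((569.2071533203125, -230.31959533691406), 20.292646408081055) mean [ 0.56826787 -0.22998538  0.10636196]
plane [-0.0622166   0.01590146  0.10661815]
block (array([ 566.1, -229.6]), array([72.3, 66.3]), 77.5) 0.08978442047023916
tr 0.56 [358.2, 164.5, 374.9, 184.8] [ 0.56586157 -0.22890712  0.10617599]
scene raised 132 0.10468970129807842 circ ((568.0377807617188, -227.2753448486328), 22.377172470092773) mean [ 0.57131207 -0.22651177  0.10451168]
plane [-0.08861792  0.01557858  0.10461435]
block (array([ 567. , -226.9]), array([75.6, 67.3]), 77.3) 0.08758179442709046
tr 0.58 [210.1, 183.4, 229.8, 199.7] [ 0.57343331 -0.22348972  0.10354418]
```

View pics/top3.png

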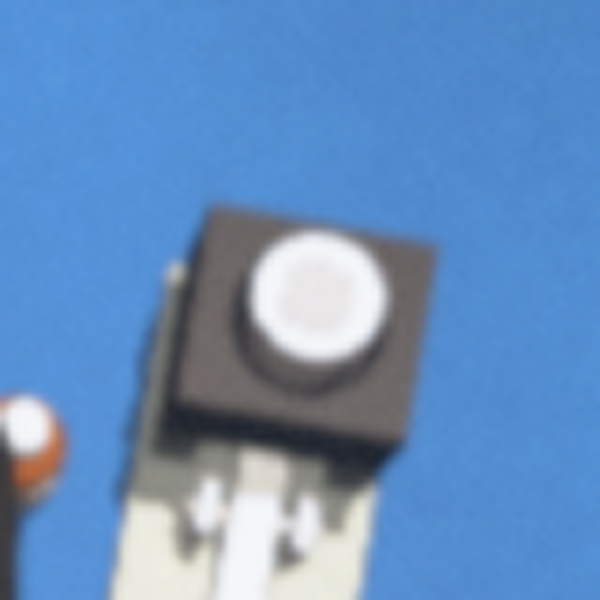

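View pics/scene3.png

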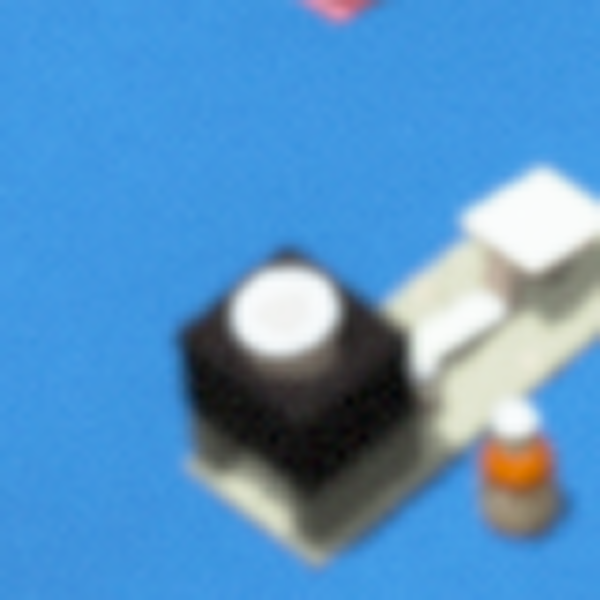

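Cell is up: top at z≈0.106, centre ≈(0.568,-0.229), leaning about 0.07 rad along +x. I'll grip along the dock's x, which should straighten it.

>>> {"api": "drive_tool", "payload": {
  "increments": [
    [0.0875,0.16,-0.18,0,0],
    [0.0875,0.16,-0.18,0,0],
    [0.0875,0.16,-0.18,0,0],
    [0.0875,0.16,-0.18,0,0],
    [0.0875,0.16,-0.18,0,0],
    [0.0875,0.16,-0.18,0,0],
    [0.0875,0.16,-0.18,-0.03,0],
    [0.0875,0.16,-0.18,-0.06,0],
    [0.0875,0.16,-0.18,-0.06,0]
  ]
}}

```text
time_s: 9.8
ee_pos: [0.5643, -0.2283, 0.1352]
tcp_rot: [-0.003, 0.783, 0.622, -0.002]
wrist_force: [0.2, 0.1, 0.1]
width: 0.0875
```

```bash
python3 - <<'E'
from h import *
s=get_state();print(s["time_s"],s["ee_pos"],s["wrist_force"],s["width"])
for n in("top","scene"):
    im=get_image(n);a=im["pixels"];p=proj(im,s["ee_pos"])[0]
    x,y=int(p[0]),int(p[1]);cv2.imwrite(f"pics/{n}4.png",cv2.resize(a[y-40:y+40,x-40:x+40],(600,600),interpolation=cv2.INTER_CUBIC))
E
```

```text
9.8 [ 0.564268   -0.22831177  0.13520696] [0.18788715 0.14607233 0.05687079] 0.08752347194653728
```

View pics/scene4.png

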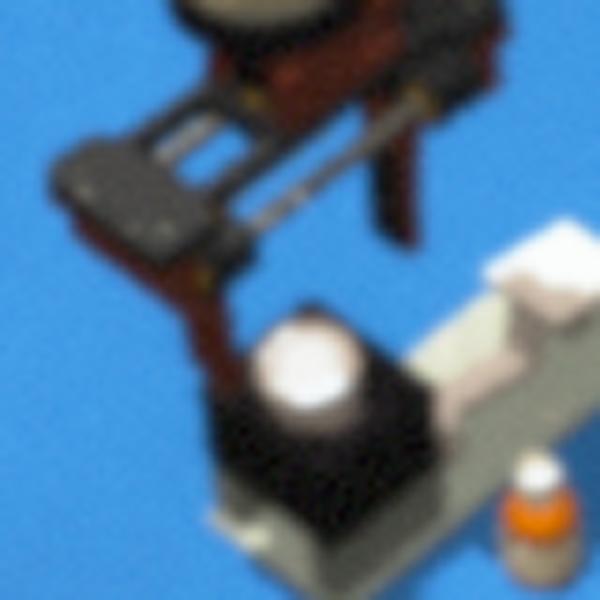

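The fingers straddle the cell, one on each side along the dock's x. I lower to just above the block.

>>> {"api": "drive_tool", "payload": {
  "increments": [
    [0.0875,0.001,-0.001,-0.015,0],
    [0.0875,0.001,-0.001,-0.03,0],
    [0.0875,0.001,-0.001,-0.04,0],
    [0.0875,0.001,-0.001,-0.04,0],
    [0.0875,0.001,-0.001,-0.04,0]
  ]
}}

```text
time_s: 10.4
ee_pos: [0.5686, -0.2295, 0.0989]
tcp_rot: [-0.0, 0.783, 0.622, -0.0]
wrist_force: [0.9, -0.1, 0.2]
width: 0.0873
```

>>> {"api": "drive_tool", "payload": {
  "increments": [
    [0.0875,0,0,-0.004,0],
    [0.0875,0,0,-0.0045,0],
    [0.0875,0,0,-0.0045,0],
    [0.06,0,0,-0.0045,0],
    [0.05,0,0,-0.0045,0]
  ],
  "force": 12
}}

```text
time_s: 10.9
ee_pos: [0.5688, -0.2295, 0.0947]
tcp_rot: [0.0, 0.783, 0.623, 0.0]
wrist_force: [0.7, -0.3, -0.1]
width: 0.0746
```

>>> {"api": "drive_tool", "payload": {
  "increments": [
    [0.045,0,0,0,0],
    [0.042,0,0,0,0],
    [0.04,0,0,0,0],
    [0.035,0,0,0,0],
    [0.03,0,0,0,0],
    [0.03,0,0,0,0],
    [0.03,0,0,0,0]
  ],
  "force": 12
}}

```text
time_s: 11.6
ee_pos: [0.5682, -0.2294, 0.0945]
tcp_rot: [-0.0, 0.783, 0.622, -0.0]
wrist_force: [-2.6, 1.3, 2.4]
width: 0.0399
```

>>> {"api": "drive_tool", "payload": {
  "increments": [
    [0.03,0,0,0,0],
    [0.03,0,0,0,0],
    [0.03,0,0,0.002,0],
    [0.03,0,0,0.005,0],
    [0.03,0,0,0.01,0],
    [0.03,0,0,0.02,0],
    [0.03,0,0,0.04,0],
    [0.03,0,0,0.06,0],
    [0.03,0,0,0.08,0],
    [0.03,0,0,0.08,0]
  ],
  "force": 25
}}

```text
time_s: 12.6
ee_pos: [0.5706, -0.2306, 0.178]
tcp_rot: [0.003, 0.783, 0.622, 0.002]
wrist_force: [0.3, -0.5, -2.1]
width: 0.0394
```

```bash
python3 - <<'E'
from h import *
s=get_state();print(s["time_s"],s["ee_pos"],s["wrist_force"],s["width"])
for n in("top","scene"):
    im=get_image(n);a=im["pixels"];p=proj(im,s["ee_pos"])[0];print(p)
    x,y=int(p[0]),int(p[1]);cv2.imwrite(f"pics/{n}5.png",cv2.resize(a[y-40:y+40,x-40:x+40],(600,600),interpolation=cv2.INTER_CUBIC))
E
```

```text
12.6 [ 0.57058574 -0.23059298  0.17803355] [ 0.30674238 -0.4800934  -2.12118518] 0.03941072062446117
[370.65477518 165.87127856]
[214.82907889 174.24147205]
```

View pics/scene5.png

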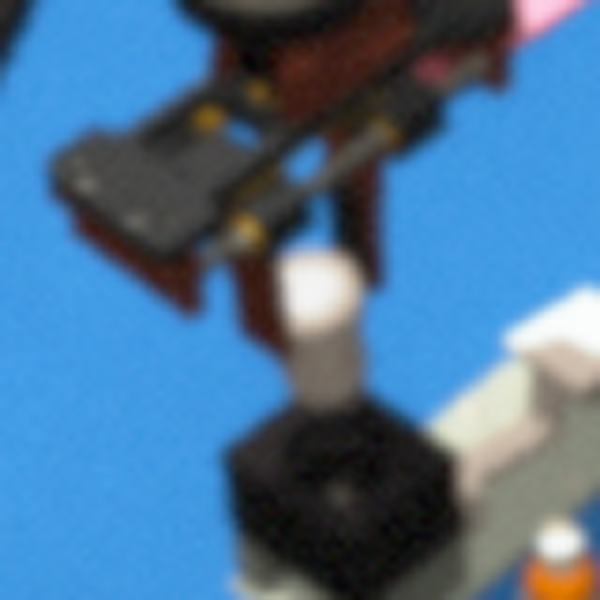

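The cell is held, at scene (217,174), and its foot is clear of the block. Next I carry it above the mount.

>>> {"api": "drive_tool", "payload": {
  "increments": [
    [0.03,-0.046,0.3625,0,0],
    [0.03,-0.046,0.3625,0,0],
    [0.03,-0.046,0.3625,0,0],
    [0.03,-0.046,0.3625,0,0],
    [0.03,-0.046,0.3625,0,0],
    [0.03,-0.046,0.3625,0,0],
    [0.03,-0.046,0.3625,0,0],
    [0.03,-0.046,0.3625,0,0],
    [0.03,-0.046,0.3625,0,0],
    [0.03,-0.046,0.3625,0,0]
  ]
}}

```text
time_s: 13.7
ee_pos: [0.5224, 0.1321, 0.1739]
tcp_rot: [0.0, 0.783, 0.623, -0.001]
wrist_force: [-0.6, -0.2, -1.9]
width: 0.0395
```

>>> {"api": "drive_tool", "payload": {
  "increments": [
    [0.03,0,0,-0.02,0],
    [0.03,0,0,-0.04,0],
    [0.03,0,0,-0.055,0],
    [0.03,0,0,-0.055,0],
    [0.03,0,0,-0.055,0]
  ]
}}

```text
time_s: 14.2
ee_pos: [0.523, 0.1318, 0.1197]
tcp_rot: [0.0, 0.783, 0.622, -0.0]
wrist_force: [-0.1, 0.4, -1.7]
width: 0.0394
```

```bash
python3 - <<'E'
from h import *
s=get_state();print(s["time_s"],s["ee_pos"],s["wrist_force"],s["width"])
for n in("top","scene"):
    im=get_image(n);np.savez(f"{n}6.npz",**{k:np.array(im[k]) for k in("pixels","z_map","K","dist","T")})
    a=im["pixels"];p=proj(im,s["ee_pos"])[0];print(p)
    x,y=int(p[0]),int(p[1]);cv2.imwrite(f"pics/{n}6.png",cv2.resize(a[y-40:y+40,x-40:x+40],(600,600),interpolation=cv2.INTER_CUBIC))
    for r in trace(im,"cell_center")[:2]: 
        Q,_,_=pts(im,r["pixels"]);print("tr",r["score"],r["extent"],np.median(Q,0),Q.min(0),Q.max(0))
E
```

```text
14.2 [0.52298075 0.13178736 0.11967313] [-0.08632518  0.43110826 -1.68768053] 0.039382448310238925
[206.63857272 198.0451528 ]
tr 0.64 [210.5, 190.7, 217.0, 204.0] [0.51739771 0.11558889 0.12920437] [0.50673917 0.11107766 0.08600988] [0.53234116 0.12327399 0.13619619]
[335.46356766 224.52730066]
```

View pics/scene6.png

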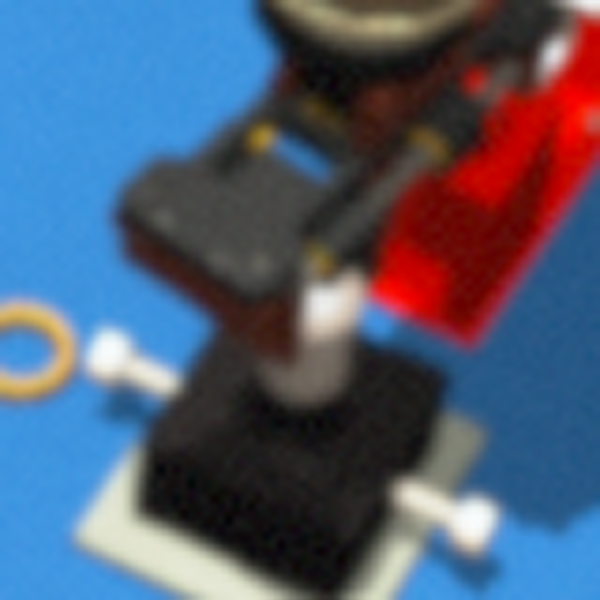

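View pics/top6.png

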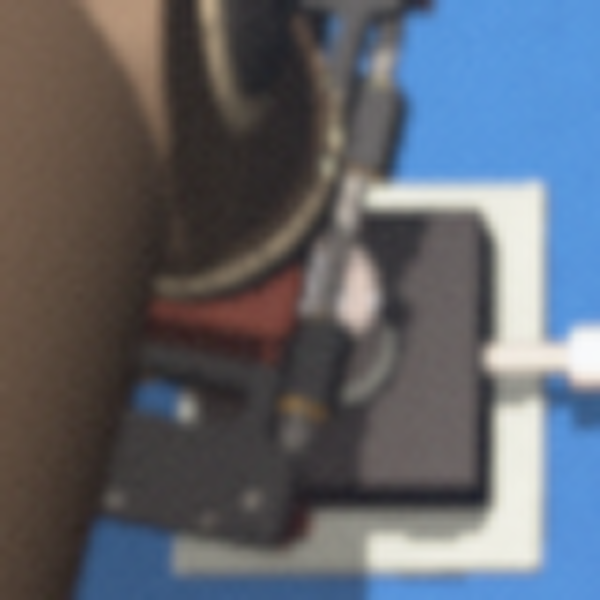

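```bash
python3 - <<'E'
from h import *
S=8
def load(n): 
    d=np.load(n+"6.npz");return {k:d[k] for k in d}
def crop(img,c,w=30):
    x,y=int(c[0])-w,int(c[1])-w
    return cv2.resize(img[y:y+2*w,x:x+2*w],None,fx=S,fy=S,interpolation=cv2.INTER_CUBIC),(x,y)
def draw(o,im,c,r,org,col):
    t=np.linspace(0,2*np.pi,60);X=np.c_[c[0]+r*np.cos(t),c[1]+r*np.sin(t),np.full(60,c[2])]
    p=((proj(im,X)-org+.5)*S-.5)
    cv2.polylines(o,[np.round(p).astype(np.int32)],True,col,1)
def enh(o): return cv2.convertScaleAbs(o,alpha=2.0,beta=-20)
out=[]
for n,c in(("top",(.5215,.1325,.06)),("scene",(.526,.136,.06))):
    im=load(n);img=cv2.imread(f"pics/{n}0.png")
    o,org=crop(img,proj(im,c)[0],22 if n=="top" else 22);o=cv2.convertScaleAbs(o,alpha=2.5,beta=-60)
    draw(o,im,c,.0205,org,(0,255,0));out.append(o)
cv2.imwrite("pics/bore.png",np.hstack(out))
im=load("scene");tcp=np.array([.523,.1318,.1197])
o,org=crop(im["pixels"],proj(im,tcp-[0,0,.02])[0],28);o=cv2.convertScaleAbs(o,alpha=1.6,beta=-30)
draw(o,im,tcp+[0,0,.0113],.02,org,(0,255,0));draw(o,im,tcp-[0,0,.0007],.02,org,(0,255,255));draw(o,im,tcp-[0,0,.0407],.017,org,(255,0,255));draw(o,im,tcp-[0,0,.0007],.017,org,(255,0,255))
cv2.imwrite("pics/hand.png",o)
E
```

```text
(no output)
```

View pics/bore.png

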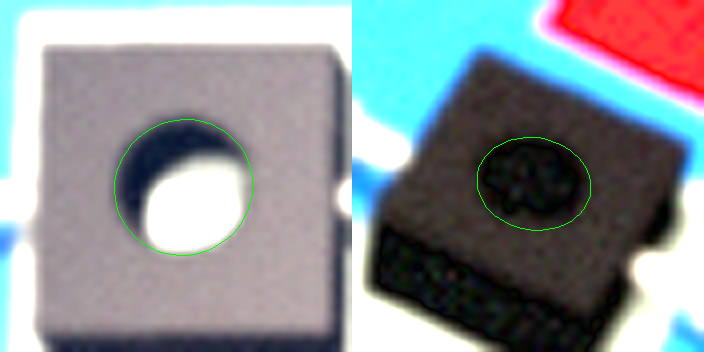

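View pics/hand.png

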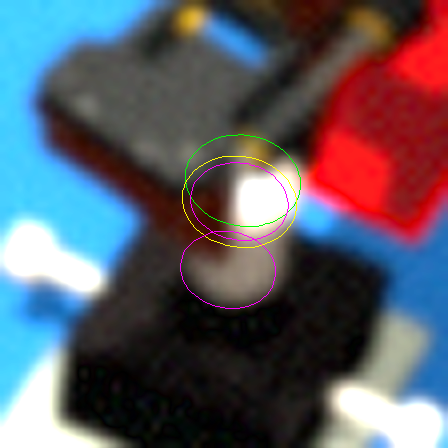

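```bash
python3 - <<'E'
from h import *
S=10
def load(n): 
    d=np.load(n+"6.npz");return {k:d[k] for k in d}
def draw(o,im,c,r,org,col):
    t=np.linspace(0,2*np.pi,60);X=np.c_[c[0]+r*np.cos(t),c[1]+r*np.sin(t),np.full(60,c[2])]
    p=((proj(im,X)-org+.5)*S-.5)
    cv2.polylines(o,[np.round(p).astype(np.int32)],True,col,1)
for n,offs in(("top",[(0,0),(.001,.004)]),("scene",[(0,0),(.001,.004)])):
    im=load(n);tcp=np.array([.523,.1318,.1197]);out=[]
    for X in ([.01,0,0],[0,.01,0],[0,0,.01]): print(n,X,proj(im,tcp+X)-proj(im,tcp))
    for f in offs:
        t=tcp+[f[0],f[1],0]
        c=proj(im,tcp-[0,0,.02])[0];w=19;x,y=int(c[0])-w,int(c[1])-w
        o=cv2.resize(im["pixels"][y:y+2*w,x:x+2*w],None,fx=S,fy=S,interpolation=cv2.INTER_CUBIC);o=cv2.convertScaleAbs(o,alpha=1.8,beta=-40)
        org=(x,y)
        draw(o,im,t+[0,0,.0113],.02,org,(0,255,0));draw(o,im,t-[0,0,.0007],.02,org,(0,255,255));draw(o,im,t-[0,0,.0407],.0155,org,(255,0,255));draw(o,im,t-[0,0,.038],.017,org,(255,0,255));draw(o,im,t-[0,0,.0007],.017,org,(255,0,255))
        out.append(o)
    cv2.imwrite(f"pics/hand_{n}.png",np.hstack(out))
E
```

```text
top [0.01, 0, 0] [[ 0.01011857 -4.33562805]]
top [0, 0.01, 0] [[-4.42697986  0.12764749]]
top [0, 0, 0.01] [[-0.73364062 -0.93437566]]
scene [0.01, 0, 0] [[-1.50396348  2.50611872]]
scene [0, 0.01, 0] [[3.26098057 1.39714024]]
scene [0, 0, 0.01] [[ 0.36419327 -2.19009272]]
```

View pics/hand_scene.png

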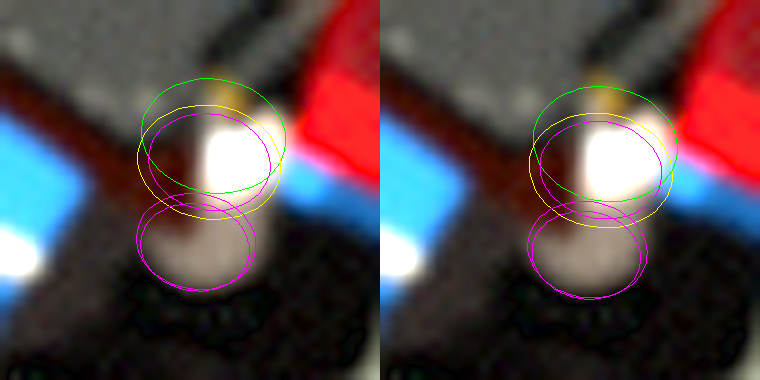

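View pics/hand_top.png

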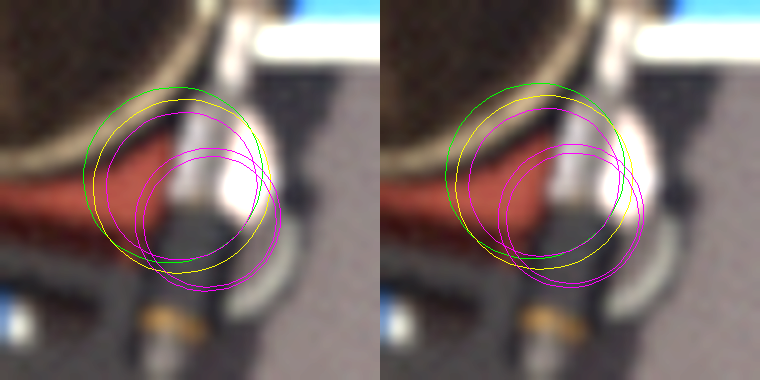

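>>> {"api": "drive_tool", "payload": {
  "increments": [
    [0.03,0,0,0,-60],
    [0.03,0,0,0,-60],
    [0.03,0,0,0,-60],
    [0.03,0,0,0,-60],
    [0.03,0,0,0,-60],
    [0.03,0,0,0,-60],
    [0.03,0,0,0,-60],
    [0.03,0,0,0,-60],
    [0.03,0,0,0,-60],
    [0.03,0,0,0,-60]
  ]
}}

```text
time_s: 15.4
ee_pos: [0.5228, 0.1332, 0.1198]
tcp_rot: [-0.0, 0.989, 0.15, 0.0]
wrist_force: [-0.5, 0.4, -2.1]
width: 0.0391
```

```bash
python3 - <<'E'
from h import *
s=get_state();print(s["time_s"],s["ee_pos"],s["tcp_rot"],s["joint_pos"],s["width"],s["wrist_force"])
tcp=s["ee_pos"];S=10
def draw(o,im,c,r,org,col):
    t=np.linspace(0,2*np.pi,60);X=np.c_[c[0]+r*np.cos(t),c[1]+r*np.sin(t),np.full(60,c[2])]
    cv2.polylines(o,[np.round((proj(im,X)-org+.5)*S-.5).astype(np.int32)],True,col,1)
for n in("scene","top"):
    im=get_image(n);np.savez(f"{n}7.npz",**{k:np.array(im[k]) for k in("pixels","z_map","K","dist","T")});out=[]
    for f in (None,(0,0)):
        c=proj(im,tcp-[0,0,.02])[0];w=19;x,y=int(c[0])-w,int(c[1])-w
        o=cv2.resize(im["pixels"][y:y+2*w,x:x+2*w],None,fx=S,fy=S,interpolation=cv2.INTER_CUBIC);o=cv2.convertScaleAbs(o,alpha=1.3,beta=-20)
        org=(x,y)
        if f:
          t=tcp+[f[0],f[1],0]
          draw(o,im,t+[0,0,.0113],.02,org,(0,255,0));draw(o,im,t-[0,0,.0007],.02,org,(0,255,255));draw(o,im,t-[0,0,.0407],.0155,org,(255,0,255));draw(o,im,t-[0,0,.038],.017,org,(255,0,255))
        out.append(o)
    cv2.imwrite(f"pics/hand7_{n}.png",np.hstack(out))
E
```

```text
15.4 [0.5227615  0.1332326  0.11977112] [-1.79703907e-04  9.88752157e-01  1.49563065e-01  1.73919497e-04] [-1.05246667  0.55176109  0.98180361  1.95867714 -0.57177983  0.93747675
 -1.05374063] 0.039056782057043625 [-0.50289941  0.37520301 -2.11291494]
```

View pics/hand7_scene.png

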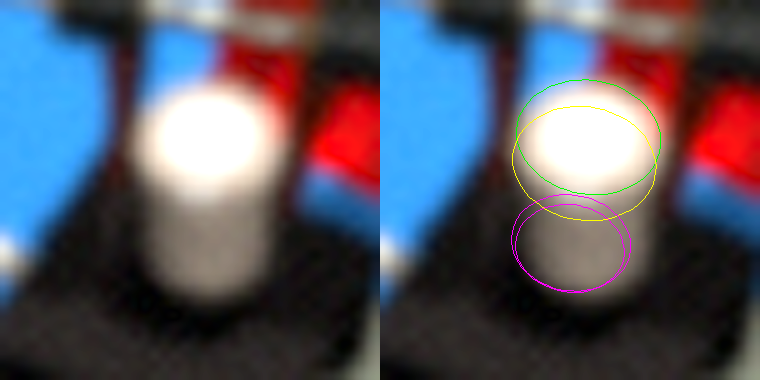

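View pics/hand7_top.png

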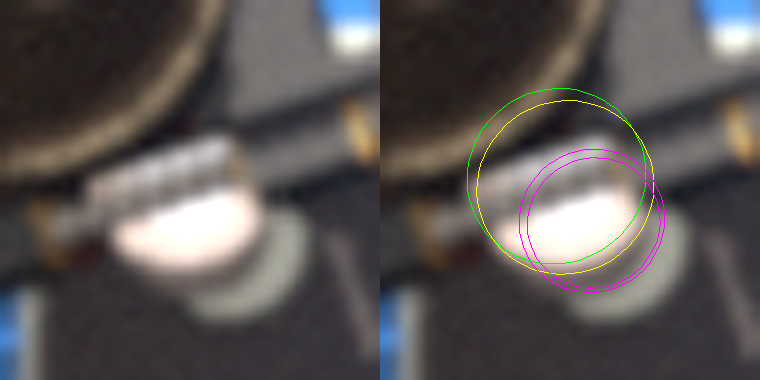

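```bash
python3 - <<'E'
from h import *
S=12
def load(n): 
    d=np.load(n+"7.npz");return {k:d[k] for k in d}
im=load("scene");img=cv2.imread("pics/scene0.png")
c=proj(im,(.526,.135,.06))[0];x,y=int(c[0])-14,int(c[1])-14
g=cv2.cvtColor(img,cv2.COLOR_BGR2GRAY)[y:y+28,x:x+28]
big=cv2.GaussianBlur(cv2.resize(g,None,fx=S,fy=S,interpolation=cv2.INTER_CUBIC),(0,0),6)
print("mid",big[168,168],"ring",np.percentile(big,[5,20,50,80]))
t=(int(big[168,168])+int(np.median(big)))/2
bw=(big<t).astype(np.uint8);n,l,st,ce=cv2.connectedComponentsWithStats(bw);k=l[168,168];print(st[k],ce[k]/S+[x,y],"area eq r px",np.sqrt(st[k][4]/np.pi)/S)
px=(ce[k]+.5)/S-.5+[x,y]
from scipy.optimize import least_squares
for r in(.0185,.0205):
    q=proj(im,[[.526+r*np.cos(a),.135+r*np.sin(a),.06] for a in np.linspace(0,6.28,60)]);print("pred area r",r,np.sqrt(cv2.contourArea(q.astype(np.float32))/np.pi))
xy=least_squares(lambda q:proj(im,(q[0],q[1],.06))[0]-px,[.526,.135],x_scale=.01).x;print("bore scene",px,xy)
o1=cv2.cvtColor(cv2.convertScaleAbs(big,alpha=3,beta=-60),cv2.COLOR_GRAY2BGR);cv2.drawContours(o1,cv2.findContours((l==k).astype(np.uint8),0,2)[0],-1,(0,0,255),1)
def draw(o,im,c,r,org,col,S):
    t=np.linspace(0,2*np.pi,60);X=np.c_[c[0]+r*np.cos(t),c[1]+r*np.sin(t),np.full(60,c[2])]
    cv2.polylines(o,[np.round((proj(im,X)-org+.5)*S-.5).astype(np.int32)],True,col,1)
draw(o1,im,(*xy,.06),.0185,(x,y),(0,255,0),S)
im=load("top");a=im["pixels"];c=proj(im,(.5215,.1325,.06))[0];x,y=int(c[0])-14,int(c[1])-14
o2=cv2.resize(a[y:y+28,x:x+28],None,fx=S,fy=S,interpolation=cv2.INTER_CUBIC)
draw(o2,im,(.5215,.1325,.06),.0205,(x,y),(0,255,0),S)
draw(o2,im,(.5215,.1325,.06),.0185,(x,y),(0,255,255),S)
t0=np.array([.5228,.1332,.1198]);draw(o2,im,t0-[0,0,.0407],.017,(x,y),(255,0,255),S);draw(o2,im,t0+[0,0,.0113],.02,(x,y),(255,255,0),S)
cv2.imwrite("pics/b7.png",np.hstack([o1,o2]))
E
```

```text
mid 17 ring [18. 34. 45. 48.]
[  110   116   151   114 13487] [334.4492845  238.27574702] area eq r px 5.460111310272072
pred area r 0.0185 5.7871222408020895
pred area r 0.0205 6.412790361799949
bore scene [333.99095116 237.81741368] [0.5244007  0.13443049]
```

View pics/b7.png

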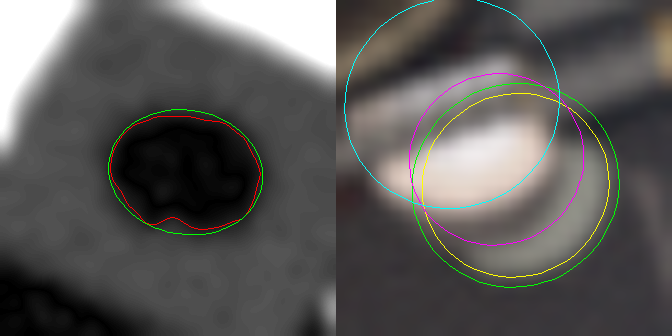

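The held cell leans about 0.1 rad, with its foot toward +y of the TCP (scene foot (335,229), bore centre (334,238)). Both cameras put the foot about 4.3 mm too far in +y. I correct that and lower step by step.

>>> {"api": "drive_tool", "payload": {
  "increments": [
    [0.03,-0.0005,-0.0043,0,0],
    [0.03,-0.0005,-0.0043,-0.005,0],
    [0.03,-0.0005,-0.0043,-0.01,0],
    [0.03,-0.0005,-0.0043,-0.014,0],
    [0.03,-0.0005,-0.0043,-0.016,0],
    [0.03,-0.0005,-0.0043,-0.016,0]
  ]
}}

```text
time_s: 16.1
ee_pos: [0.5219, 0.1287, 0.1031]
tcp_rot: [0.0, 0.989, 0.148, -0.0]
wrist_force: [-0.8, -0.2, -2.4]
width: 0.0393
```

>>> {"api": "drive_tool", "payload": {
  "increments": [
    [0.03,0,0,-0.001,0],
    [0.03,0,0,-0.002,0],
    [0.03,0,0,-0.003,0],
    [0.03,0,0,-0.004,0]
  ]
}}

```text
time_s: 16.5
ee_pos: [0.5222, 0.1288, 0.0996]
tcp_rot: [-0.0, 0.989, 0.148, 0.0]
wrist_force: [0.1, -0.8, -1.8]
width: 0.0393
```

>>> {"api": "drive_tool", "payload": {
  "increments": [
    [0.03,0,0,-0.001,0],
    [0.03,0,0,-0.002,0],
    [0.03,0,0,-0.003,0],
    [0.03,0,0,-0.004,0]
  ]
}}

```text
time_s: 16.9
ee_pos: [0.5223, 0.1288, 0.0955]
tcp_rot: [-0.0, 0.989, 0.148, 0.0]
wrist_force: [1.3, 0.9, -1.5]
width: 0.0394
```

```bash
python3 - <<'E'
from h import *
s=get_state();print(s["time_s"],s["ee_pos"],s["wrist_force"],s["wrist_torque"])
tcp=s["ee_pos"];S=10;out=[]
for n in("scene","top"):
    im=get_image(n);c=proj(im,tcp-[0,0,.02])[0];w=19;x,y=int(c[0])-w,int(c[1])-w
    out.append(cv2.convertScaleAbs(cv2.resize(im["pixels"][y:y+2*w,x:x+2*w],None,fx=S,fy=S,interpolation=cv2.INTER_CUBIC),alpha=1.8,beta=-20))
cv2.imwrite("pics/b8.png",np.hstack(out))
E
```

```text
16.9 [0.52234065 0.12882362 0.09552102] [ 1.31135625  0.88047403 -1.54708144] [ 0.07900884 -0.14448668 -0.03826949]
```

View pics/b8.png

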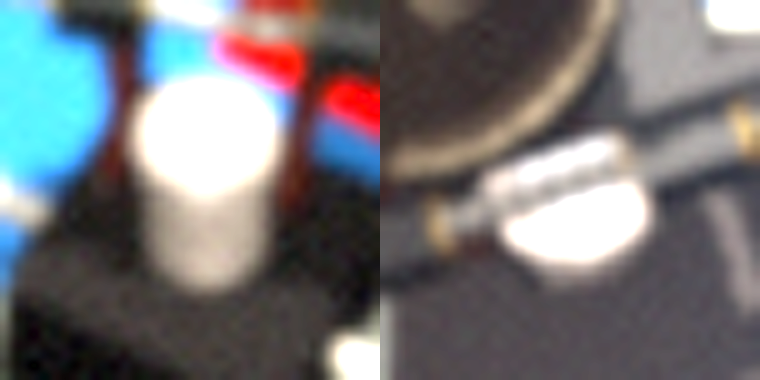

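No vertical contact has shown and the foot should be about 5 mm inside. I continue along the cell's axis.

>>> {"api": "drive_tool", "payload": {
  "increments": [
    [0.03,0,0.0001,-0.001,0],
    [0.03,0,0.0002,-0.002,0],
    [0.03,0,0.0003,-0.003,0],
    [0.03,0,0.0004,-0.004,0],
    [0.03,0,0.0005,-0.005,0]
  ]
}}

```text
time_s: 17.5
ee_pos: [0.5222, 0.1293, 0.0905]
tcp_rot: [0.0, 0.989, 0.148, 0.0]
wrist_force: [0.3, 0.6, -1.0]
width: 0.0393
```

>>> {"api": "drive_tool", "payload": {
  "increments": [
    [0.03,0,0.0001,-0.001,0],
    [0.03,0,0.0002,-0.002,0],
    [0.03,0,0.0003,-0.003,0],
    [0.03,0,0.0004,-0.004,0],
    [0.03,0,0.0005,-0.005,0]
  ]
}}

```text
time_s: 18.0
ee_pos: [0.5222, 0.1297, 0.0855]
tcp_rot: [0.0, 0.989, 0.148, -0.0]
wrist_force: [1.4, 0.6, -1.3]
width: 0.0395
```

>>> {"api": "drive_tool", "payload": {
  "increments": [
    [0.03,0.0003,0.0002,-0.001,0],
    [0.03,0.0003,0.0004,-0.002,0],
    [0.03,0.0003,0.0005,-0.003,0],
    [0.03,0.0003,0.0006,-0.004,0],
    [0.03,0.0003,0.0007,-0.005,0]
  ]
}}

```text
time_s: 18.5
ee_pos: [0.5225, 0.1303, 0.0805]
tcp_rot: [0.0, 0.989, 0.148, -0.0]
wrist_force: [1.0, -0.8, -0.8]
width: 0.0394
```

>>> {"api": "drive_tool", "payload": {
  "increments": [
    [0.03,0,0.0002,-0.001,0],
    [0.03,0,0.0004,-0.002,0],
    [0.03,0,0.0005,-0.003,0],
    [0.03,0,0.0006,-0.004,0],
    [0.03,0,0.0007,-0.005,0]
  ]
}}

```text
time_s: 19.0
ee_pos: [0.5227, 0.1309, 0.0756]
tcp_rot: [0.0, 0.989, 0.148, 0.0]
wrist_force: [1.3, -2.0, -0.2]
width: 0.0393
```

>>> {"api": "drive_tool", "payload": {
  "increments": [
    [0.03,0,0,-0.001,0],
    [0.03,0,0,-0.002,0],
    [0.03,0,0,-0.003,0],
    [0.03,0,0,-0.004,0],
    [0.03,0,0,-0.005,0]
  ],
  "force": 12
}}

```text
time_s: 19.5
ee_pos: [0.5225, 0.131, 0.0705]
tcp_rot: [0.0, 0.989, 0.148, 0.0]
wrist_force: [0.8, -3.3, 0.1]
width: 0.0393
```

```bash
cat > v.py <<'E'
from h import *
import sys
s=get_state();print(s["time_s"],s["ee_pos"],s["wrist_force"],s["wrist_torque"],s["width"])
tcp=s["ee_pos"];S=10;out=[]
for n in("scene","top"):
    im=get_image(n);c=proj(im,(.523,.133,.065))[0];w=19;x,y=int(c[0])-w,int(c[1])-w
    out.append(cv2.convertScaleAbs(cv2.resize(im["pixels"][y:y+2*w,x:x+2*w],None,fx=S,fy=S,interpolation=cv2.INTER_CUBIC),alpha=1.5,beta=-20))
    P,u,v=cloud(im);q=(abs(P[:,0]-.523)<.04)&(abs(P[:,1]-.133)<.04)&(im["pixels"][v,u].min(1)>140)&(P[:,2]>.055)&(P[:,2]<.11)
    if q.sum()>20:
        Q=P[q];A=np.c_[Q[:,:2]-Q[:,:2].mean(0),np.ones(len(Q))];k=np.linalg.lstsq(A,Q[:,2],rcond=None)[0];print(n,len(Q),Q.mean(0).round(4),"slope",k[:2].round(3),"circ",cv2.minEnclosingCircle((Q[:,:2]*1000).astype(np.float32)))
cv2.imwrite(sys.argv[1],np.hstack(out))
E
python3 v.py pics/b9.png
```

```text
19.5 [0.52252504 0.13101503 0.07048529] [ 0.81030146 -3.2667295   0.12903202] [-0.57342972 -0.21908609  0.00509634] 0.03932335599008407
scene 108 [0.5233 0.132  0.0811] slope [0.024 0.122] circ ((523.9558715820312, 130.49526977539062), 20.0835018157959)
top 76 [0.5117 0.1269 0.0813] slope [0.053 0.197] circ ((515.4786987304688, 128.7194366455078), 15.217567443847656)
```

View pics/b9.png

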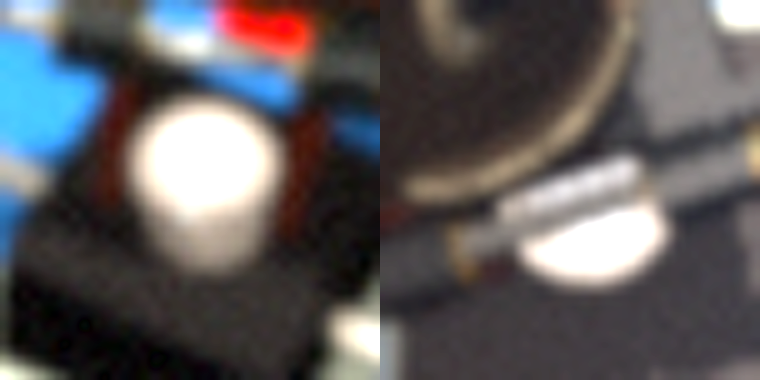

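>>> {"api": "drive_tool", "payload": {
  "increments": [
    [0.03,0,0,0,0],
    [0.03,0,0,0,0],
    [0.03,0,0.0002,-0.001,0],
    [0.03,0,0.0004,-0.002,0],
    [0.03,0,0.0006,-0.003,0],
    [0.03,0,0.0008,-0.004,0],
    [0.03,0,0.001,-0.005,0]
  ],
  "force": 5
}}

```text
time_s: 20.3
ee_pos: [0.5225, 0.132, 0.0655]
tcp_rot: [0.0, 0.989, 0.148, 0.0]
wrist_force: [1.5, -3.1, 0.1]
width: 0.0401
```

```bash
python3 v.py pics/b10.png
```

```text
20.3 [0.52251394 0.13201991 0.06547758] [ 1.53703546 -3.07601381  0.10459433] [-0.65028175 -0.09705141  0.01601052] 0.04008328468474495
scene 110 [0.5223 0.1326 0.0752] slope [0.101 0.107] circ ((516.028564453125, 132.93826293945312), 26.08377456665039)
top 72 [0.511  0.1284 0.0758] slope [0.102 0.016] circ ((513.2335205078125, 129.18173217773438), 15.155519485473633)
```

View pics/b10.png

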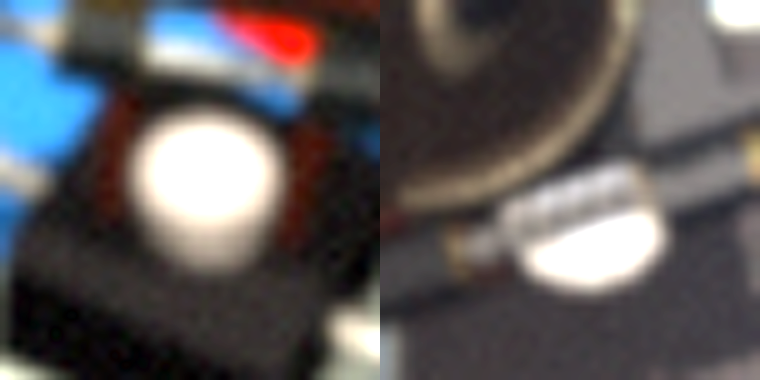

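>>> {"api": "drive_tool", "payload": {
  "increments": [
    [0.03,0,0.0003,-0.001,0],
    [0.03,0,0.0006,-0.002,0],
    [0.03,0,0.0008,-0.003,0],
    [0.03,0,0.0008,-0.003,0]
  ],
  "force": 4
}}

```text
time_s: 20.8
ee_pos: [0.5225, 0.1333, 0.0625]
tcp_rot: [-0.0, 0.989, 0.148, -0.0]
wrist_force: [0.7, -0.9, 0.6]
width: 0.0401
```

>>> {"api": "drive_tool", "payload": {
  "increments": [
    [0.0405,0,0,0,0],
    [0.041,0,0,0,0],
    [0.042,0,0,0,0],
    [0.043,0,0,0,0],
    [0.044,0,0,0,0],
    [0.046,0,0,0,0],
    [0.05,0,0,0,0]
  ]
}}

```text
time_s: 21.5
ee_pos: [0.5225, 0.133, 0.0626]
tcp_rot: [-0.0, 0.989, 0.148, -0.0]
wrist_force: [0.3, -0.3, 0.7]
width: 0.0491
```

```bash
python3 v.py pics/b11.png
```

```text
21.5 [0.52245125 0.13296889 0.06255147] [ 0.28765766 -0.25390629  0.72291463] [ 0.01938951  0.17662405 -0.04030356] 0.04913464635227832
scene 114 [0.5231 0.1344 0.0713] slope [0.048 0.038] circ ((523.5654296875, 132.82493591308594), 21.14375114440918)
top 76 [0.5111 0.1298 0.0723] slope [0.075 0.061] circ ((514.2330932617188, 130.9087371826172), 16.299121856689453)
```

View pics/b11.png

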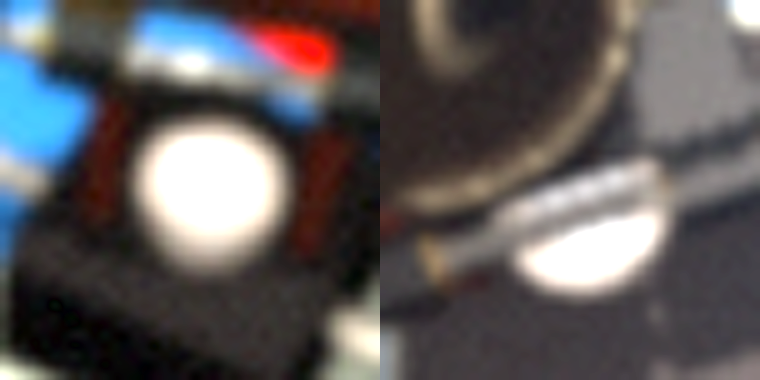

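Released, with the collar top at z≈0.072, as it should be when seated. I open wide, rise and move clear.

>>> {"api": "drive_tool", "payload": {
  "increments": [
    [0.06,0,0,0,0],
    [0.07,0,0,0.002,0],
    [0.08,0,0,0.01,0],
    [0.08,0,0,0.03,0],
    [0.08,0,0,0.06,0],
    [0.08,0,0,0.1,0],
    [0.08,0,0,0.14,0],
    [0.08,-0.03,-0.03,0.15,0],
    [0.08,-0.05,-0.08,0.15,0],
    [0.08,-0.08,-0.13,0.15,0]
  ]
}}

```text
time_s: 22.6
ee_pos: [0.4484, 0.0119, 0.2132]
tcp_rot: [-0.0, 0.989, 0.148, 0.001]
wrist_force: [-0.6, -1.5, 1.5]
width: 0.0796
```

>>> {"api": "drive_tool", "payload": {
  "increments": [
    [0.08,0,-0.05,0,0],
    [0.08,0,-0.1,0,0],
    [0.08,0,-0.13,0,0],
    [0.08,0,-0.15,0,0],
    [0.08,0,-0.15,0,0],
    [0.08,0,-0.15,0,0]
  ]
}}

```text
time_s: 23.2
ee_pos: [0.4484, -0.1367, 0.2127]
tcp_rot: [-0.0, 0.989, 0.147, 0.0]
wrist_force: [0.2, 0.5, -0.8]
width: 0.0798
```

```bash
python3 v.py pics/b12.png; python3 - <<'E'
from h import *
im=get_image("scene");cv2.imwrite("pics/scene12.png",cv2.resize(im["pixels"][90:330,170:400],(575,600),interpolation=cv2.INTER_CUBIC))
for t in("oil","retainer","eyepiece","driver","dish"):
    r=trace(im,t)[:1]
    if r: P,_,_=pts(im,r[0]["pixels"]);print(t,np.median(P,0).round(3))
E
```

```text
23.2 [ 0.44840426 -0.13667796  0.21274847] [ 0.18831407  0.51461012 -0.77748253] [-0.0387616   0.17771333  0.01816586] 0.07978988547144915
scene 154 [0.5217 0.134  0.0696] slope [ 0.184 -0.003] circ ((517.5001831054688, 132.47775268554688), 28.864397048950195)
top 260 [0.522  0.1331 0.0715] slope [-0.037 -0.018] circ ((523.4723510742188, 135.12399291992188), 22.400989532470703)
oil [ 0.55  -0.135  0.035]
retainer [0.52  0.013 0.007]
eyepiece [0.647 0.165 0.047]
driver [0.738 0.096 0.021]
dish [ 0.76 -0.16  0.01]
```

View pics/b12.png

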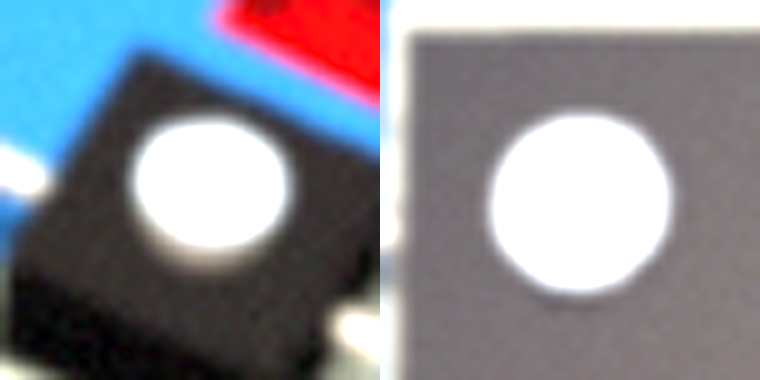

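View pics/scene12.png

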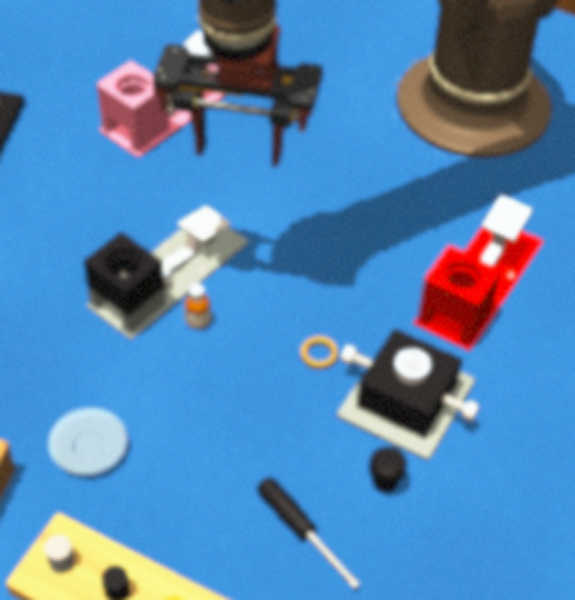

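```bash
python3 - <<'E'
from h import *
im=get_image("top");P,u,v=cloud(im)
d=np.hypot(P[:,0]-.522,P[:,1]-.1335);q=(d<.016)&(P[:,2]>.05);Q=P[q]
A=np.c_[Q[:,:2]-Q[:,:2].mean(0),np.ones(len(Q))];k=np.linalg.lstsq(A,Q[:,2],rcond=None)[0];print(len(Q),np.median(Q[:,2]),k)
m=(d>.026)&(d<.04)&(abs(P[:,2]-.06)<.008);print("mount",np.median(P[m,2]))
s=get_state();print(np.abs(s["qvel"]).max()); print(finish_job())
E
```

```text
142 0.07274332715807474 [ 0.04380287 -0.03359269  0.07289119]
mount 0.06099404826636645
0.005729812484689827
the job is handed in; nothing more can be done
None
```

I've handed the job in: the pedal was pressed home, and the lens cell now sits in the mount's bore. No verdict was reported.

- **Pedal:** I pressed the pedal of the grey and black dock with closed fingertips. The stop was at about q ≈ 0.39, worked out from the tip height. I held it for about 1.5 s at roughly 11–13 N. The highest reading was about 15.5 N, though I only read the force at the end of each move.
- **Cell:** I took it by the collar and lowered it into the bore with the fingers still holding it. It leaned about 0.1 rad in the grip. I eased the grip over the last 10 mm so the bore could straighten it, then let go 1–2 mm above the seat.

Last checks:
- **Seating:** the collar top is 11.7 mm above the mount's top face, against 12 mm when fully seated. It looks centred on the bore in the pictures.
- **Lean:** a plane fitted to the cell top gave a slope of about 0.05. That is close to the 0.06 limit, but fits like this came out differently each time, and the height says the collar is flat.
- **Surroundings:** oil, eyepiece and dish measured within about 2 mm of their first positions. Retainer and driver read 8–9 mm off; I take that for measurement scatter because the arm never came near them. The arm is at rest, clear of everything.

The two cameras disagreed by a few mm about where the bore and the held cell were. I aimed by the cell's offset from the bore as seen within each camera, averaged over the two.

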